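# Pin the board gauge's stop to its format strip

## Robot

A 6-joint arm with a two-finger parallel gripper is mounted at the origin on a cart in front of the work surface, level with it; the furniture and walls round the work are solid. World frame = base frame: x ahead of the robot, y to its left, z up, the work surface at z = 0. Lengths are in m, angles in rad, forces in N, time in s.
With the tool pointing down it reaches from about 0.25 to 0.775 m from the base axis. Payload 4 kg.
Tool frame: the origin (TCP) lies midway between the tips of the shut fingers; the grasp point (between the pads) lies 19 mm behind it; y points along the fingers, z is the direction in which the jaws open and shut, and the axes are right-handed (so a half turn about y gives the same grasp; the last joint's range is limited). The gripper opens to 94 mm and grips with 3 to 60 N. Pads are 16 mm wide; open, the fingers measure 119 mm over their backs; the gripper's body (75 mm by 177 mm) begins 78 mm behind the grasp point.
Start: joints at [1.003, 0.087, 1.371, -0, 1.684, -0.103], TCP at [0.247, 0.492, 0.206] pointing down, gripper open.
Joint ranges: [-3.1, 3.1], [-0.76, 2.03], [0.27, 2.55], [-1.08, 4.22], [0.17, 2.65], [-2.57, 2.57]. Speed limits (rad/s): [2.79, 2.79, 3.14, 3.14, 3.14, 3.14].

## Interface

Orientations are given as a unit quaternion [w, x, y, z].
In Python, from station import robot gives the robot as it stands. Calls block until the motion is done:
- robot.goto(position, orientation): joint-space move of the TCP to a pose.
- robot.servo_line(position, orientation=None, vel=0.15, force_limit=None): straight line of the TCP; orientation=None keeps the orientation; vel is the mean speed in m/s. With force_limit (N) it stops when the force on the tool has changed by that much, and returns True; else False.
- robot.set_joints(angles): joint-space move.
- robot.release() and robot.close(): open the fingers fully, or close them until they stop; the grip force is fixed at half the most.
- robot.hold(seconds).
- robot.ik(position, orientation): joint angles nearest the present ones, or None.
- robot.read_state(): the state.
- robot.camera(name): name is "side" or "top" or "wrist"; returns (picture, depth): 420x560x3 uint8, blue, green, red; 420x560 float32, m along the optical axis (not along the pixel's ray), 0 where there is no reading.
- robot.camera_model(name): a dict with "fov_y" (degrees; the focal length in pixels is half the picture's height over the tangent of half this angle, whatever the lens; pixels are square), "cx", "cy" (the principal point, pixels), "world_to_cam" (4x4, takes a point from world to camera coordinates); the wrist camera has in their place "hand_eye" (4x4, takes a point from camera to tool coordinates, whose origin is the TCP and whose axes are the tool frame's). Camera axes: x right, y down, z forward; pixel columns grow to the right and rows downward; lengths in m; the calibration is good to about 2 mm. The wrist camera is an equidistant fisheye: a pixel r from the principal point sees the ray r / f radians off the axis. A picture is of the moment at which its call begins: read the wrist's pose just before it. camera_model takes no time and is no camera call.
A pose or a line that the arm cannot do raises robot.IKError and nothing moves.
- robot.close_job(): hands the job in, once; it reports no verdict.
The state is a dict: "t": time; "joint_positions": joint angles; "qd": joint speeds; "joint_efforts": joint torques, N m; "ee_pos": TCP position; "ee_rot": TCP orientation; "force": force on the tool from outside, world axes, zero at the start; "torque": the same for the moment, N m; "grip_width": finger opening in m.
Only numpy, scipy, OpenCV 4.12 (cv2) and the standard library are available. Lean on these libraries where they do the work, as an engineer would, in place of code of your own. Each camera call takes 0.05 s, during which the arm holds its last target.

## Task

Set the board gauge to this edition's format: take the gauge pin from its stand, put it into the guide bush of the sliding stop, and slide the stop along with the pin's tip pressed lightly on the strip below until the tip drops into the strip's hidden hole. Push the pin fully home, so that it locks the stop, and let go. Be gentle, since the strip marks and the pin bends: never push the pin, down or sideways, with more than about 20 N; and leave the small things lying around where they are.

Things in the scene. Friction and masses are not known exactly. Their poses are not given: they have to be found in the camera images.
- gauge: Board gauge, fixed on the bench: plywood bed 150 x 345 x 14 mm; along its far half a straight channel between two aluminium ways, with a dark steel clamp block at each end (36 mm high, 52 mm with its thumbscrew). Origin: centre of the bed's underside, 5 mm over the bench on rubber feet; x across the bed, y along the channel, z up.
- stop (a joint): Travel of the sliding stop, m: 0 to 0.100 along the gauge's +y, against 1.5 N of friction. It is a steel saddle over the channel, 62 mm wide, 120 mm long, top 46.5 mm above the gauge's origin, reaching from 25 mm behind (-y) to 95 mm ahead (+y) of its guide bush; an arm on its leading end lies across the bed.
- bush (a point): Centre of the mouth of the guide bush, a brass collar 21 mm wide on the saddle, 54.5 mm above the gauge's origin. Axes as the gauge's; moves with the stop. Bore 11 mm, straight down to the strip, 26.5 mm below. A sprung ball 4 mm below the mouth grips the pin with a few newtons: the pin does not fall by itself, it must be pressed down.
- strip_mid (a point): Middle of the flat top of the brass format strip that fills the channel; 30 mm along the gauge's x and 28 mm above its origin, axes as the gauge's. The strip is clamped at an unknown setting. It has one round hole, 12.8 mm wide and 14 mm deep, on the channel's centre line, hidden under the saddle: at the start it is 15 to 90 mm ahead (+y) of the bush.
- gauge_pin: Steel gauge pin, 82 mm long, 90 g. Origin at the tip of its shank, z up along the pin to the knob. Bullet nose 5.5 mm long, shank 10 mm thick and 38.5 mm long, then a flange 20 mm across and 3.5 mm thick, then the knob. Fully home, the flange sits on the bush and the tip is 12 mm down in the strip's hole.
- pin_knob (a point): Centre of the pin's cylindrical knob (18 mm across, 40 mm tall, dark steel), 62 mm above the tip on the pin's axis, where it is grasped. At the start the pin stands upright in a wooden stand 70 x 90 mm and 46 mm high, its flange on the stand's top.
- pin_tip (a point): The tip of the pin's shank, on its axis; z along the pin to the knob.
- bone_folder_short: Bystander: flat bone folder, 26 x 108 x 4 mm. Origin at its underside centre.
- thread_spool: Bystander: standing wooden thread spool, 41 mm across, 50 mm tall. Origin at its underside centre.
- eraser: Bystander: eraser, 22 x 50 x 13 mm, lying on the gauge's bed. Origin at its underside centre.
- sanding_block: Bystander: brown sanding block, 56 x 96 x 33 mm. Origin at its underside centre.

How it is judged:
By the outcome, as a careful person would: the job done as asked, in the order asked, and still so for the second after the job is handed in, with the robot touching nothing.
It also fails if it takes over 64 s, if anything falls off the work surface, if the arm or the gripper's body presses on something with over 40 N, if the wrist force passes 120 N, or if a joint passes its speed limit or range.

## Working session

There is one attempt and no reset: what is moved stays moved. The work goes in short steps, each a Python script; the robot and the scene stay as the last script left them, time stands still between calls to the robot, and variables do not carry over. Pictures are saved under pics/ and viewed, and the job is handed in when it is done.

```bash
ls; mkdir -p pics
python3 - <<'E'
from station import robot
import cv2,numpy as np
s=robot.read_state();print(s)
for n in("side","top","wrist"):
    m=robot.camera_model(n);print(n,m)
    p,d=robot.camera(n);cv2.imwrite(f"pics/{n}0.png",p);np.save(f"pics/{n}0.npy",d);np.save(f"pics/{n}0c.npy",p)
E
```

```text
pics
{'t': 0.0, 'joint_positions': array([ 1.00289583e+00,  8.79495768e-02,  1.37225000e+00, -7.03999577e-06,
        1.68357572e+00, -1.03037987e-01]), 'qd': array([ 1.82081054e-03,  1.15739615e-04,  9.66483835e-06,  5.00170293e-04,
        3.13645199e-04, -5.67667563e-04]), 'joint_efforts': array([-4.67530608e-04, -3.40190864e+01, -3.02424145e+01,  7.15427916e-02,
        3.32187396e-02, -1.74462739e-04]), 'ee_pos': array([0.24624702, 0.49118743, 0.20430929]), 'ee_rot': array([-0.68736219,  0.68882115, -0.16312974,  0.16262632]), 'force': array([-0.59564472,  0.37757966,  0.30705745]), 'torque': array([ 0.07490522,  0.01687102, -0.00153975]), 'grip_width': 0.09395940907828426}
side {'fov_y': 46.89697300745113, 'cx': 286.50654870691324, 'cy': 200.95503696474287, 'world_to_cam': array([[-0.95221098, -0.30445319,  0.02454612,  0.54611418],
       [-0.16977374,  0.46075166, -0.87113994,  0.16326387],
       [ 0.25391167, -0.83367629, -0.49042094,  1.65218407],
       [ 0.        ,  0.        ,  0.        ,  1.        ]])}
top {'fov_y': 55.65265062347987, 'cx': 280.6031719982248, 'cy': 210.66787441167477, 'world_to_cam': array([[-1.66148885e-03, -9.99896240e-01,  1.43090463e-02,
         2.03345669e-02],
       [-9.87730727e-01, -5.93537172e-04, -1.56165487e-01,
         5.88132653e-01],
       [ 1.56157776e-01, -1.43929519e-02, -9.87627254e-01,
         1.13560458e+00],
       [ 0.00000000e+00,  0.00000000e+00,  0.00000000e+00,
         1.00000000e+00]])}
wrist {'fov_y': 65.70646984690485, 'cx': 279.9159778386488, 'cy': 209.90741567026697, 'hand_eye': array([[ 1.19809006e-03,  9.74258382e-01,  2.25431075e-01,
        -6.55578812e-02],
       [ 2.89547252e-04, -2.25431566e-01,  9.74258962e-01,
        -1.77638221e-01],
       [ 9.99999240e-01, -1.10197703e-03, -5.52181156e-04,
        -2.34801330e-04],
       [ 0.00000000e+00,  0.00000000e+00,  0.00000000e+00,
         1.00000000e+00]])}
```

View pics/top0.png

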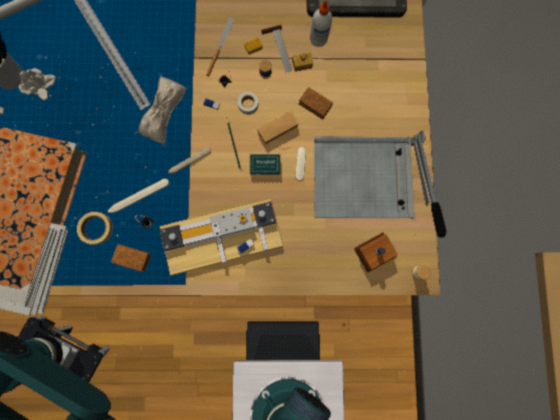

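View pics/side0.png

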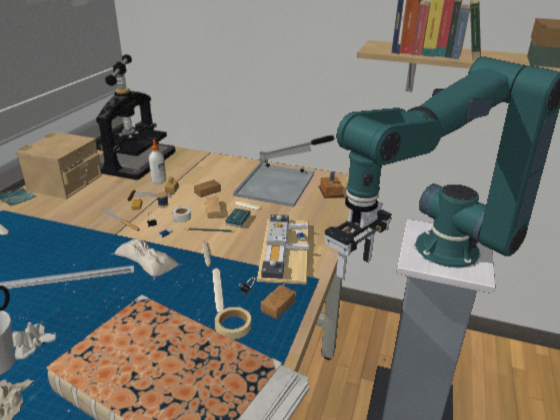

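View pics/wrist0.png

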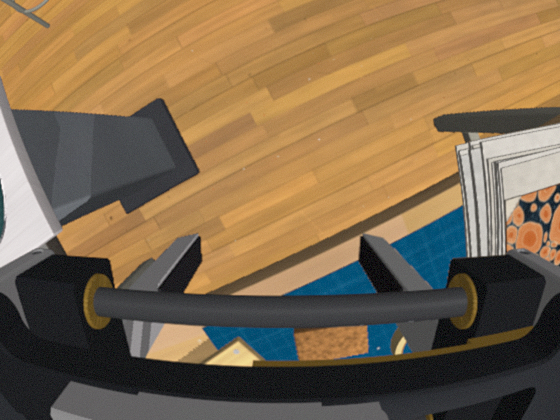

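The top view shows the gauge at about (222,238), with the stop in its upper half. The pin stand is near (376,252) with its dark knob. I'll enlarge both.

Run:
```python
import cv2,numpy as np
p=np.load("pics/top0c.npy")
a=cv2.resize(p[190:285,150:295],None,fx=5.4,fy=5.4,interpolation=cv2.INTER_CUBIC);cv2.imwrite("pics/g.png",a)
a=cv2.resize(p[225:285,340:440],None,fx=6,fy=6,interpolation=cv2.INTER_CUBIC);cv2.imwrite("pics/s.png",a)
```

```text
(no output)
```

View pics/g.png

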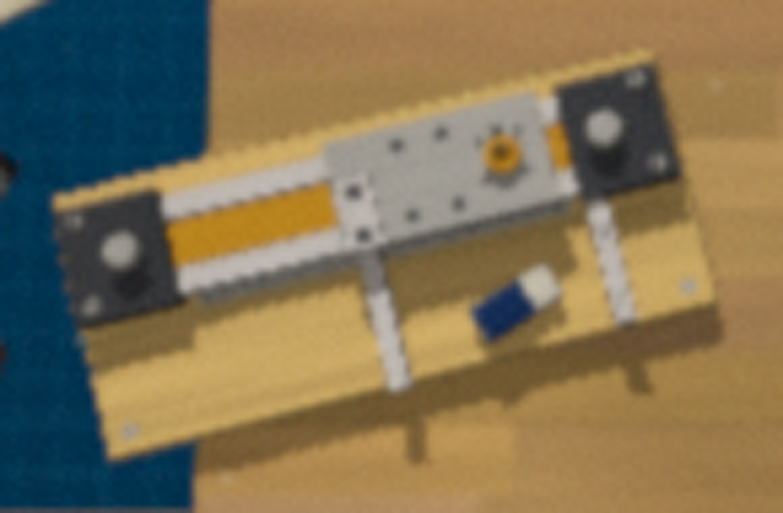

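View pics/s.png

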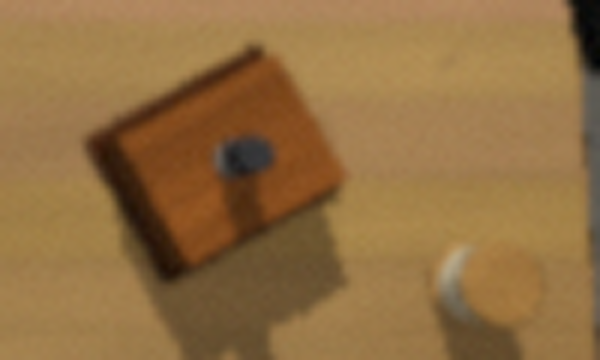

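```bash
cat > h.py <<'E'
import numpy as np,cv2
from scipy.spatial.transform import Rotation as R
from station import robot
def f(m): return 210/np.tan(np.radians(m['fov_y']/2))
def pix2plane(m,uv,z):
    F=f(m);T=np.linalg.inv(m['world_to_cam']);d=T[:3,:3]@np.array([(uv[0]-m['cx'])/F,(uv[1]-m['cy'])/F,1]);o=T[:3,3]
    return o+d*(z-o[2])/d[2]
def proj(m,p):
    c=m['world_to_cam']@np.append(p,1);F=f(m);return np.array([m['cx']+F*c[0]/c[2],m['cy']+F*c[1]/c[2]])
def toolR(q): return R.from_quat(np.roll(q,-1)).as_matrix()
def quat(yaw):
    # tool y down, tool z (jaw) along world angle yaw
    y=np.array([0,0,-1.]);z=np.array([np.cos(yaw),np.sin(yaw),0]);x=np.cross(y,z)
    q=R.from_matrix(np.c_[x,y,z]).as_quat();return np.roll(q,1)
def wcam(s):
    T=np.eye(4);T[:3,:3]=toolR(s['ee_rot']);T[:3,3]=s['ee_pos'];return T@robot.camera_model('wrist')['hand_eye']
def wproj(s,p):
    m=robot.camera_model('wrist');c=np.linalg.inv(wcam(s))@np.append(p,1);c=c[:3]
    r=np.hypot(c[0],c[1]);th=np.arctan2(r,c[2])*f(m);return np.array([m['cx']+th*c[0]/r,m['cy']+th*c[1]/r])
def wray(s,uv):
    m=robot.camera_model('wrist');d=np.array([uv[0]-m['cx'],uv[1]-m['cy']]);r=np.hypot(*d);th=r/f(m)
    v=np.array([*(np.sin(th)*d/max(r,1e-9)),np.cos(th)]);T=wcam(s);return T[:3,3],T[:3,:3]@v
def wplane(s,uv,z):
    o,d=wray(s,uv);return o+d*(z-o[2])/d[2]
E
python3 - <<'E'
from h import *
m=robot.camera_model('top')
g=lambda x,y:(150+x/5.4,190+y/5.4)
sp=lambda x,y:(340+x/6,225+y/6)
print('bush',pix2plane(m,g(502,153),.0595))
for c in [(53,200),(652,55),(717,298),(110,460)]: print('bed',pix2plane(m,g(*c),.019))
print('knobtop',pix2plane(m,sp(258,155),.0895))
for c in [(118,133),(275,55),(345,178),(185,270)]: print('stand',pix2plane(m,sp(*c),.046))
s=robot.read_state();print(toolR(s['ee_rot']))
R0=toolR(s['ee_rot']);print(wproj(s,s['ee_pos']),wproj(s,s['ee_pos']-R0[:,1]*-.1))
D=np.load('pics/top0.npy')
for uv in [(383,251),(243,218),(222,222),(370,262)]:
    d=D[uv[1],uv[0]];T=np.linalg.inv(m['world_to_cam']);F=f(m);print(uv,T@[(uv[0]-m['cx'])/F*d,(uv[1]-m['cy'])/F*d,d,1])
E
```

```text
bush [0.56326848 0.13028477 0.0595    ]
bed [0.54238444 0.38285542 0.019     ]
bed [0.62477975 0.04965951 0.019     ]
bed [0.48765585 0.01327798 0.019     ]
bed [0.39944345 0.3453224  0.019     ]
knobtop [ 0.46657347 -0.26845583  0.0895    ]
stand [ 0.47979751 -0.21196471  0.046     ]
stand [ 0.51806316 -0.29074478  0.046     ]
stand [ 0.45777656 -0.32247903  0.046     ]
stand [ 0.41344046 -0.24239335  0.046     ]
[[ 8.93909997e-01 -8.90586095e-04  4.48245608e-01]
 [-4.48246468e-01 -1.44772931e-03  8.93908836e-01]
 [-1.47164475e-04 -9.99998555e-01 -1.69334177e-03]]
[280.5449324  250.93322876] [280.36535007 211.3683165 ]
(383, 251) [ 0.46602738 -0.26805997  0.09088362  1.        ]
(243, 218) [0.56727466 0.13194252 0.03779307 1.        ]
(222, 222) [0.55371719 0.19251258 0.0497183  1.        ]
(370, 262) [ 0.43663254 -0.24151076  0.04306203  1.        ]
```

Run:
```python
from h import *
k=np.array([.4665,-.2682])
q=quat(np.radians(60))
print(robot.ik([k[0],k[1],.19],q), robot.ik([k[0],k[1],.054],q))
for y in (104.4,):
    for b in ([.5633,.1303,.19],[.5633,.1303,.062],[.541,.217,.064]): print(robot.ik(b,quat(np.radians(y))),)
robot.goto([k[0],k[1],.19],q)
s=robot.read_state();print(s['t'],s['ee_pos'],s['force'])
p,d=robot.camera('wrist');cv2.imwrite('pics/w1.png',p);np.savez('pics/w1.npz',p=p,d=d,pos=s['ee_pos'],rot=s['ee_rot'])
print(wproj(s,[*k,.0895]),wproj(s,s['ee_pos']))
```

```text
[-6.27153363e-01  6.42324596e-02  1.42577873e+00 -4.44089210e-16
  1.65158146e+00 -1.67435091e+00] [-6.27153363e-01  1.40818838e-01  1.61836930e+00 -4.44089210e-16
  1.38240452e+00 -1.67435091e+00]
[ 1.29265928e-01  1.53393859e-01  1.32803741e+00 -4.44089210e-16
  1.66016138e+00 -1.69285781e+00]
[ 1.29265928e-01  2.19374206e-01  1.50966968e+00 -4.44089210e-16
  1.41254876e+00 -1.69285781e+00]
[ 2.84207808e-01  2.27817392e-01  1.49528646e+00 -4.44089210e-16
  1.41848880e+00 -1.53791593e+00]
2.9333 [ 0.46690344 -0.26749145  0.19006685] [-0.68240987  0.43507735 -0.04597441]
[279.45203815 211.18971515] [280.61082249 250.90362622]
```

View pics/w1.png

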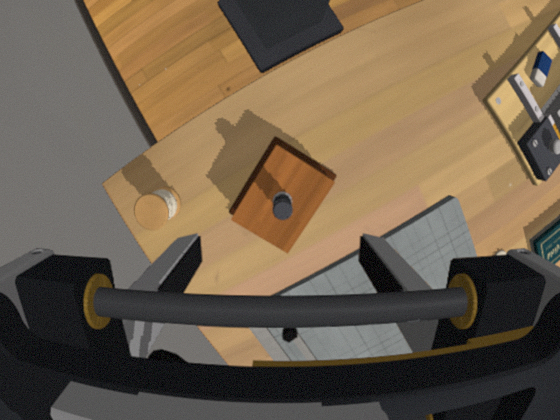

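Run:
```python
import cv2,numpy as np
p=np.load("pics/w1.npz")['p']
a=cv2.resize(p[170:240,240:330],None,fx=8,fy=8,interpolation=cv2.INTER_CUBIC);cv2.imwrite("pics/w1c.png",a)
```

```text
(no output)
```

View pics/w1c.png

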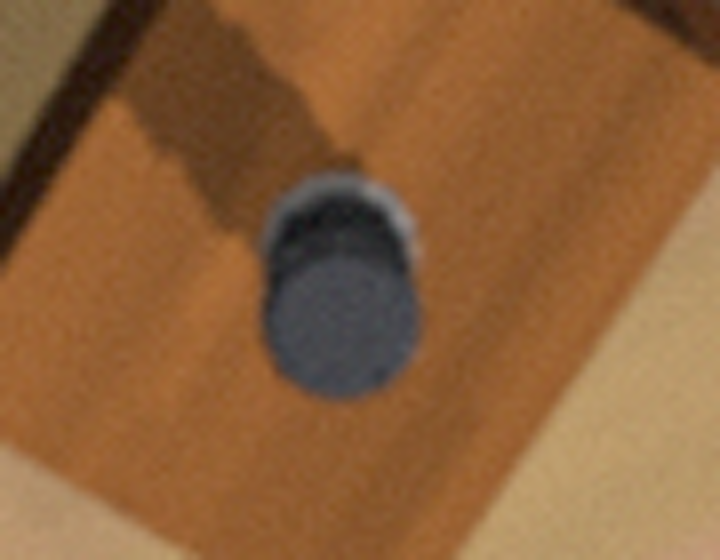

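Run:
```python
from h import *
s=robot.read_state();a=wplane(s,(282.2,209.7),.0895);print(a)
k=a[:2]
q=quat(np.radians(60))
robot.servo_line([k[0],k[1],.10],q,vel=.12)
s=robot.read_state();print(s['t'],s['ee_pos'],s['force'])
p,d=robot.camera('wrist');cv2.imwrite('pics/w2.png',p);np.savez('pics/w2.npz',p=p,d=d,pos=s['ee_pos'],rot=s['ee_rot'])
```

```text
[ 0.466535   -0.26544695  0.0895    ]
3.8833 [ 0.46706779 -0.26580179  0.1009055 ] [ 0.73785218 -0.43113059 -0.11181657]
```

View pics/w2.png

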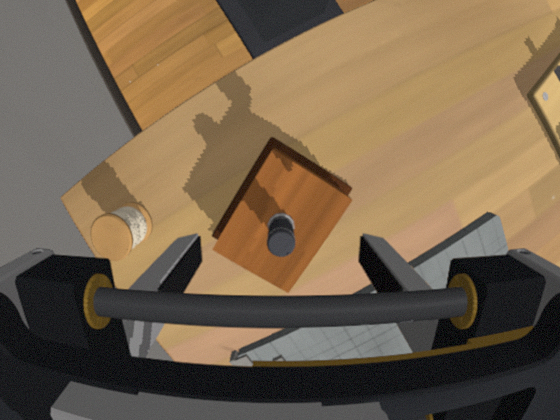

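Run:
```python
from h import *
q=quat(np.radians(60))
s=robot.read_state();p=np.load('pics/w2.npz')['p']
a=wplane(s,(281.5,240),.0895);print(a)
r=robot.servo_line([.4665,-.2655,.055],q,vel=.1,force_limit=8)
s=robot.read_state();print(r,s['t'],s['ee_pos'],s['force'])
robot.close()
s=robot.read_state();print(s['t'],s['ee_pos'],s['force'],s['grip_width'])
r=robot.servo_line([.4665,-.2655,.13],q,vel=.12)
s=robot.read_state();print(r,s['t'],s['ee_pos'],s['force'],s['grip_width'],s['torque'])
p,d=robot.camera('wrist');cv2.imwrite('pics/w3.png',p);np.savez('pics/w3.npz',p=p,d=d,pos=s['ee_pos'],rot=s['ee_rot'])
```

```text
[ 0.46512558 -0.26407981  0.0895    ]
False 4.5333 [ 0.46669416 -0.26566326  0.05529045] [-1.11833113  0.31138772 -0.00566907]
5.6917 [ 0.46652995 -0.26546759  0.05500365] [ 0.65413582 -0.4783176  -0.14002474] 0.017343618054963837
False 6.4667 [ 0.46602912 -0.265172    0.12911558] [-0.3040504  -0.10124027 -0.67054007] 0.017270468499462812 [ 0.00020342  0.03715869 -0.03388833]
```

View pics/w3.png

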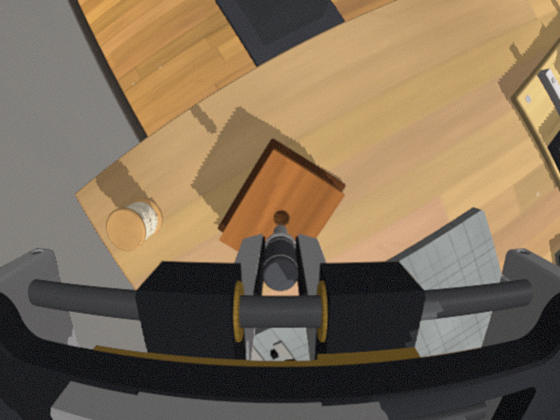

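Run:
```python
import cv2,numpy as np
p=np.load("pics/w3.npz")['p']
a=cv2.resize(p[205:305,225:335],None,fx=6,fy=6,interpolation=cv2.INTER_CUBIC);cv2.imwrite("pics/w3c.png",a)
from h import *
s=robot.read_state();R0=toolR(s['ee_rot'])
for o in ([0,-.0345,0],[0,.0475,0],[0,.042,0]):
    print(wproj(s,s['ee_pos']+R0@np.array(o)))
```

```text
[280.73370856 275.58855911]
[280.49681974 228.07639019]
[280.50784712 230.25744098]
```

View pics/w3c.png

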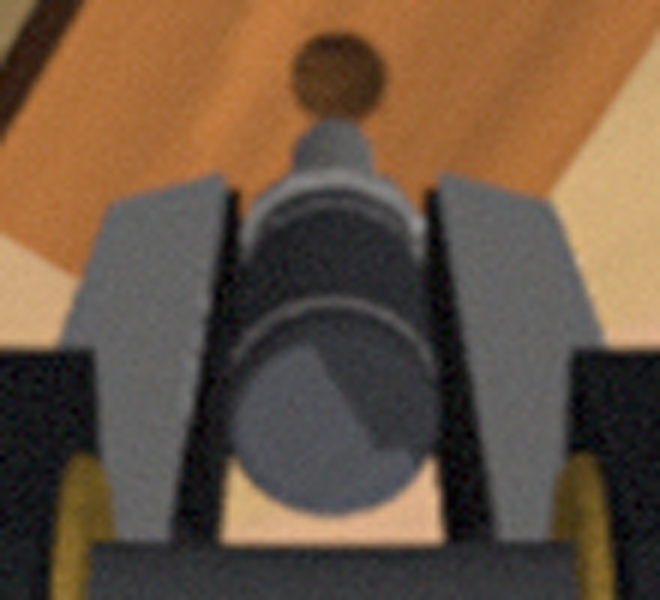

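Run:
```python
from h import *
q=quat(np.radians(104.4))
robot.goto([.5633,.1303,.150],q)
robot.hold(.2)
s=robot.read_state();print(s['t'],s['ee_pos'],s['force'],s['grip_width'])
p,d=robot.camera('wrist');cv2.imwrite('pics/w4.png',p);np.savez('pics/w4.npz',p=p,d=d,pos=s['ee_pos'],rot=s['ee_rot'])
a=cv2.resize(p[165:305,200:360],None,fx=5,fy=4.2,interpolation=cv2.INTER_CUBIC)
a=cv2.resize(p[165:305,200:360],None,fx=4,fy=4,interpolation=cv2.INTER_CUBIC);cv2.imwrite("pics/w4c.png",a)
R0=toolR(s['ee_rot']);print(wproj(s,[.5633,.1303,.0595]),wproj(s,s['ee_pos']+R0[:,1]*.0475))
pt,_=robot.camera('top');np.save('pics/t4.npy',pt);cv2.imwrite('pics/t4.png',cv2.resize(pt[180:290,140:300],None,fx=5,fy=5,interpolation=cv2.INTER_CUBIC))
```

```text
8.225 [0.56347573 0.1291434  0.14997492] [-0.00194395  0.08861596 -0.21756987] 0.017379631627248527
[281.16971216 214.14051856] [279.7607591  228.16588266]
```

View pics/w4.png

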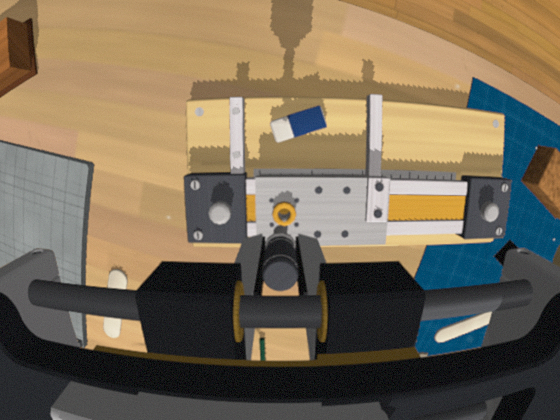

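View pics/w4c.png

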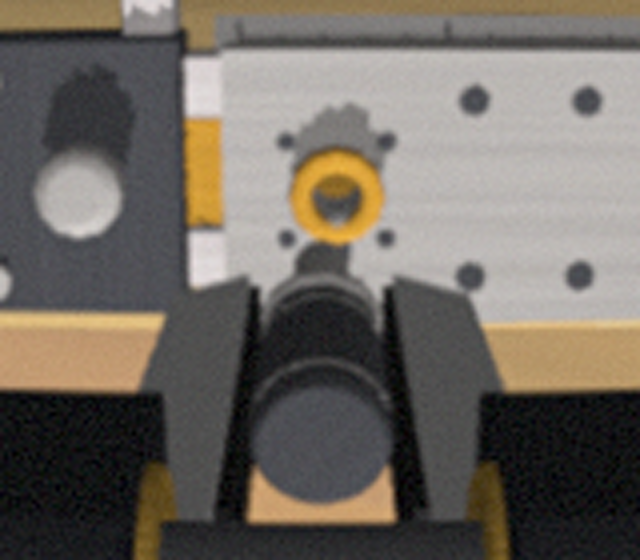

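Run:
```python
from h import *
z=np.load('pics/w4.npz');s={'ee_pos':z['pos'],'ee_rot':z['rot']}
b=wplane(s,(283.8,213.9),.0595);print(b)
z=np.load('pics/w1.npz');s1={'ee_pos':z['pos'],'ee_rot':z['rot']};k=wplane(s1,(282.2,209.7),.0895);print(k, toolR(s1['ee_rot']).T@(np.array([.46653,-.26547,.0895])-k))
q=quat(np.radians(104.4))
robot.servo_line([b[0],b[1],.111],q,vel=.08)
robot.hold(.2)
s=robot.read_state();print(s['t'],s['ee_pos'],s['force'],s['grip_width'])
p,d=robot.camera('wrist');cv2.imwrite('pics/w5.png',p)
a=cv2.resize(p[165:305,200:360],None,fx=4,fy=4,interpolation=cv2.INTER_CUBIC);cv2.imwrite("pics/w5c.png",a)
pt,_=robot.camera('side');cv2.imwrite('pics/s5.png',cv2.resize(pt[180:290,220:360],None,fx=5,fy=5,interpolation=cv2.INTER_CUBIC))
```

```text
[0.562548  0.1324124 0.0595   ]
[ 0.46675809 -0.26492845  0.0895    ] [ 7.25061387e-05 -1.49774719e-07 -5.83135235e-04]
9.1667 [0.56303453 0.13249009 0.11180558] [-0.59471008  0.05879744 -0.2617253 ] 0.017592190541238333
```

View pics/w5c.png

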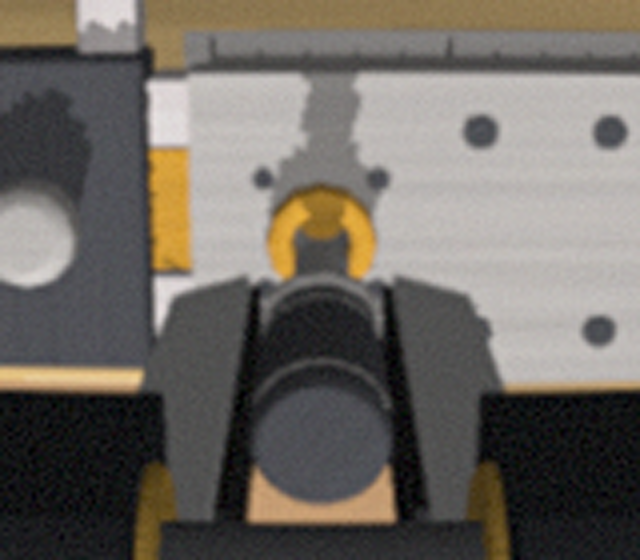

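View pics/s5.png

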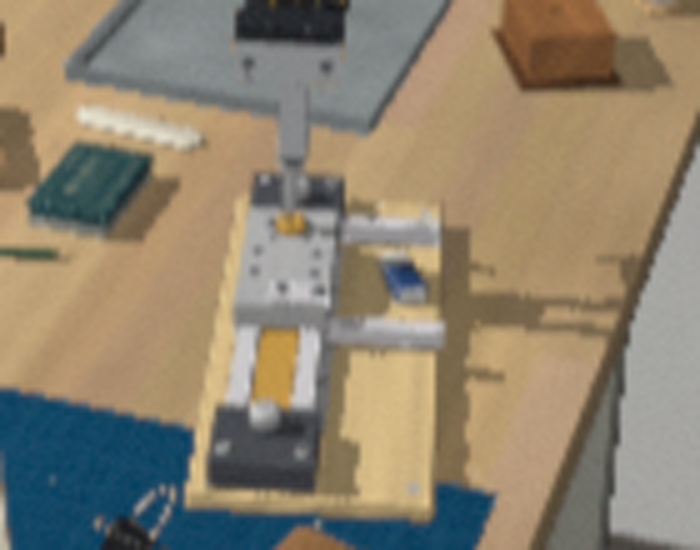

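Run:
```python
from h import *
q=quat(np.radians(104.4))
b=np.array([.562548,.1324124])
robot.hold(.1)
s=robot.read_state();print(s['ee_pos'],s['force'])
for z in (.104,.099):
    r=robot.servo_line([b[0],b[1],z],q,vel=.03,force_limit=8)
    s=robot.read_state();print(r,s['t'],s['ee_pos'],s['force'],s['torque'],s['grip_width'])
    if r: break
```

```text
[0.56274196 0.13242865 0.11138072] [-0.35508673  0.48260307 -0.50292138]
False 9.75 [0.5622162  0.13236091 0.10344481] [-0.0885691  -0.0015249  -0.27965343] [ 0.01917211 -0.03982777 -0.00573604] 0.016997337293923498
False 10.0667 [0.56191162 0.1322926  0.09832844] [-1.26478706 -0.08700893 -1.28070366] [-0.09363962  0.2132519  -0.01836017] 0.01749154409340431
```

Run:
```python
from h import *
q=quat(np.radians(104.4))
b=np.array([.562548,.1324124])
for z,fl in ((.090,8),(.084,8),(.076,5)):
    r=robot.servo_line([b[0],b[1],z],q,vel=.03 if z>.08 else .015,force_limit=fl)
    s=robot.read_state();print(r,s['t'],s['ee_pos'],s['force'],s['torque'],s['grip_width'])
    if r: break
robot.hold(.15)
for i in range(3):
    robot.hold(.03);s=robot.read_state();print(s['t'],s['ee_pos'],s['force'])
```

```text
False 10.5167 [0.56197708 0.13228019 0.08896523] [-1.38684321  0.09266127 -1.85075063] [-0.04979322  0.29174059 -0.03803706] 0.017582384939296057
False 10.8667 [0.56209486 0.13232402 0.08330242] [-1.68983498 -0.21738954 -2.3020474 ] [-0.07887459  0.45375974 -0.00453092] 0.017302764928733366
True 11.25 [0.56269929 0.13241637 0.08032681] [-0.07828628 -0.24584491  3.98664662] [ 0.03723314  0.10001596 -0.00019399] 0.01746286360568055
11.4333 [0.56258482 0.13240187 0.08026676] [-0.24490238  0.29344826  5.638666  ]
11.4667 [0.56260861 0.13244002 0.08027579] [-0.31580036  0.74959032  4.90375072]
11.5 [0.56262677 0.13238726 0.08029416] [ 0.75472616 -1.1140229   4.910069  ]
```

```bash
cat > slide.py <<'E'
from h import *
import json
q=quat(np.radians(104.4))
a=np.radians(14.4);X=np.array([np.cos(a),np.sin(a)]);Y=np.array([-np.sin(a),np.cos(a)])
def avgF(n=3):
    F=[]
    for i in range(n):
        s=robot.read_state();F.append(s['force']);
        if i<n-1: robot.hold(.01)
    return np.mean(F,0),s
E
python3 - <<'E'
from slide import *
b=np.array([.5626,.1324]); z=.0803; lat=0;d=0
F,s=avgF();print(s['t'],F,s['ee_pos'])
log=[]
while d<.1:
    d+=.0015
    p=b+Y*d+X*lat
    r=robot.servo_line([p[0],p[1],z],q,vel=.015,force_limit=9)
    F,s=avgF();e=s['ee_pos'];fx=F[:2]@X;fy=F[:2]@Y
    log.append((d,fx,fy,F[2],e[2],z))
    print(f"{s['t']:.2f} d{d*1e3:.1f} act{((e[:2]-b)@Y)*1e3:.2f} lat{((e[:2]-b)@X)*1e3:.2f} fx{fx:.1f} fy{fy:.1f} fz{F[2]:.1f} z{e[2]*1e3:.2f} zc{z*1e3:.2f}",'STOP' if r else '')
    if r or abs(fx)>8 or abs(fy)>9 or F[2]>10: break
    if e[2]<.0791: print('DROP');break
    if d>.006 and F[2]<2 and log[-2][3]<3.0 : print('LOWF');break
    z+=np.clip((F[2]-5)*.00007,-.0003,.0003)
    if abs(fx)>1.5: lat+=np.clip(fx*.00003,-.0001,.0001)
    json.dump([d,lat,z],open('st.json','w'))
    if d>.012 and len(log)==8: break
E
```

```text
11.5167 [-0.00829975 -0.55749368  5.58727126] [0.56258583 0.13242468 0.08026659]
11.88 d1.5 act0.94 lat-0.07 fx-2.0 fy-2.3 fz3.2 z80.42 zc80.30 
12.15 d3.0 act2.37 lat-0.06 fx-2.4 fy-4.0 fz4.2 z80.36 zc80.18 
12.42 d4.5 act4.26 lat-0.04 fx-2.7 fy-4.1 fz4.9 z80.36 zc80.12 
12.68 d6.0 act5.91 lat-0.06 fx-2.6 fy-4.0 fz4.5 z80.38 zc80.11 
12.95 d7.5 act7.41 lat-0.11 fx-1.9 fy-4.4 fz5.3 z80.33 zc80.08 
13.22 d9.0 act8.94 lat-0.12 fx-2.1 fy-4.8 fz4.9 z80.30 zc80.10 
13.48 d10.5 act10.39 lat-0.13 fx-1.8 fy-4.1 fz4.7 z80.35 zc80.09 
13.75 d12.0 act11.88 lat-0.17 fx-1.9 fy-4.1 fz5.1 z80.34 zc80.07 
14.02 d13.5 act13.39 lat-0.16 fx-1.5 fy-3.8 fz4.6 z80.36 zc80.07 
14.28 d15.0 act14.86 lat-0.19 fx-1.9 fy-4.2 fz5.1 z80.33 zc80.05 
14.55 d16.5 act16.38 lat-0.22 fx-0.9 fy-4.4 fz5.8 z80.30 zc80.05 
14.82 d18.0 act17.89 lat-0.23 fx-1.3 fy-4.0 fz4.6 z80.35 zc80.11 
15.08 d19.5 act19.36 lat-0.24 fx-1.0 fy-3.8 fz5.0 z80.33 zc80.08 
15.35 d21.0 act20.85 lat-0.24 fx-1.5 fy-4.5 fz5.4 z80.35 zc80.08 
15.62 d22.5 act22.35 lat-0.24 fx-1.1 fy-4.3 fz5.0 z80.32 zc80.11 
15.88 d24.0 act23.87 lat-0.25 fx-1.1 fy-4.3 fz4.8 z80.30 zc80.11 
16.15 d25.5 act25.36 lat-0.25 fx-1.1 fy-4.6 fz5.3 z80.35 zc80.09 
16.42 d27.0 act26.87 lat-0.26 fx-1.3 fy-4.3 fz4.6 z80.31 zc80.11 
16.68 d28.5 act28.34 lat-0.26 fx-1.5 fy-4.3 fz5.1 z80.32 zc80.08 
16.95 d30.0 act30.13 lat-0.29 fx-1.2 fy-3.8 fz5.3 z80.29 zc80.09 
17.22 d31.5 act32.21 lat-0.43 fx-0.3 fy-1.8 fz4.0 z79.98 zc80.11 
17.48 d33.0 act33.94 lat-0.64 fx-0.0 fy-0.2 fz2.3 z79.54 zc80.04 
17.75 d34.5 act35.03 lat-0.68 fx0.6 fy-0.3 fz1.1 z79.45 zc79.85 
LOWF
```

Run:
```python
from slide import *
b=np.array([.5626,.1324])
F,s=avgF();e=s['ee_pos']
def pr(r=''):
    F,s=avgF();e=s['ee_pos'];print(f"{s['t']:.2f} act{((e[:2]-b)@Y)*1e3:.2f} lat{((e[:2]-b)@X)*1e3:.2f} fx{F[:2]@X:.1f} fy{F[:2]@Y:.1f} fz{F[2]:.1f} z{e[2]*1e3:.2f} g{s['grip_width']*1e3:.1f}",r);return F,e
pr()
p=e[:2]
for z in (.0785,.0775,.0765,.0755):
    r=robot.servo_line([p[0],p[1],z],q,vel=.01,force_limit=8)
    F,e=pr(r)
    if r or F[2]>8 or np.hypot(*F[:2])>8: break
```

```text
17.78 act35.00 lat-0.68 fx0.5 fy-0.1 fz0.8 z79.45 g17.1 
18.09 act34.92 lat-0.80 fx0.4 fy-1.1 fz-0.3 z78.13 g17.1 False
18.36 act34.91 lat-0.81 fx0.6 fy-1.2 fz0.5 z77.24 g17.4 False
18.62 act34.95 lat-0.77 fx-0.2 fy-1.2 fz0.4 z76.36 g17.0 False
18.89 act35.01 lat-0.72 fx-0.6 fy-1.0 fz1.1 z75.43 g17.3 False
```

Run:
```python
from slide import *
b=np.array([.5626,.1324])
F,s=avgF();e=s['ee_pos']
def pr(r=''):
    F,s=avgF();e=s['ee_pos'];print(f"{s['t']:.2f} act{((e[:2]-b)@Y)*1e3:.2f} lat{((e[:2]-b)@X)*1e3:.2f} fx{F[:2]@X:.1f} fy{F[:2]@Y:.1f} fz{F[2]:.1f} z{e[2]*1e3:.2f} g{s['grip_width']*1e3:.1f}",r);return F,e
p=e[:2]
for z in (.0745,.0735,.0725,.0715,.0705,.0700,.0695,.069,.0685,.068,.0675,.067,.0665):
    r=robot.servo_line([p[0],p[1],z],q,vel=.01,force_limit=8)
    F,e=pr(r)
    if F[2]>8 or np.hypot(*F[:2])>9: break
```

```text
19.18 act34.98 lat-0.72 fx-0.6 fy-1.3 fz0.5 z74.38 g17.9 False
19.44 act34.98 lat-0.69 fx-0.0 fy-1.4 fz0.0 z73.44 g17.3 False
19.71 act35.04 lat-0.73 fx0.0 fy-0.7 fz0.8 z72.36 g17.6 False
19.98 act35.02 lat-0.74 fx-0.3 fy-0.2 fz1.1 z71.41 g17.5 False
20.24 act35.01 lat-0.73 fx0.5 fy-0.9 fz0.9 z70.43 g17.3 False
20.51 act35.01 lat-0.70 fx-0.1 fy-0.8 fz2.0 z70.10 g17.3 False
20.77 act34.98 lat-0.72 fx0.3 fy-0.6 fz1.9 z69.50 g17.3 False
21.04 act35.01 lat-0.70 fx-0.8 fy-0.4 fz2.3 z69.01 g17.2 False
21.31 act35.00 lat-0.71 fx-0.3 fy-0.3 fz1.1 z68.47 g17.5 False
21.57 act34.99 lat-0.68 fx-0.5 fy-0.3 fz4.3 z68.45 g17.8 False
21.84 act35.01 lat-0.64 fx-1.8 fy-0.2 fz6.4 z68.42 g17.3 False
22.11 act35.01 lat-0.63 fx-2.1 fy-0.7 fz8.1 z68.42 g17.7 False
```

Run:
```python
from slide import *
F,s=avgF();e=s['ee_pos']
robot.servo_line([e[0],e[1],.0683],q,vel=.01);F,s=avgF();print(F,s['ee_pos'])
robot.release()
F,s=avgF();print(s['t'],F,s['ee_pos'],s['grip_width'])
e=s['ee_pos']
robot.servo_line([e[0],e[1],.13],q,vel=.1)
robot.goto([.45,.10,.22],q)
robot.hold(.2)
s=robot.read_state();print(s['t'],s['ee_pos'])
for n in('side','top','wrist'):
    p,d=robot.camera(n);np.save(f'pics/{n}9.npy',p)
    c={'side':p[190:290,230:350],'top':p[180:290,140:300],'wrist':p[:250]}[n]
    f_=5 if n!='wrist' else 1.4
    cv2.imwrite(f'pics/{n}9.png',cv2.resize(c,None,fx=f_,fy=f_,interpolation=cv2.INTER_CUBIC))
```

```text
[-1.70856933 -1.19401696  4.32444094] [0.55324311 0.16614125 0.06844553]
23.675 [-0.04624522  0.02161198  0.06081384] [0.55328337 0.16615768 0.06830034] 0.09386156403149111
25.3 [0.45004031 0.10039906 0.21791885]
```

View pics/top9.png

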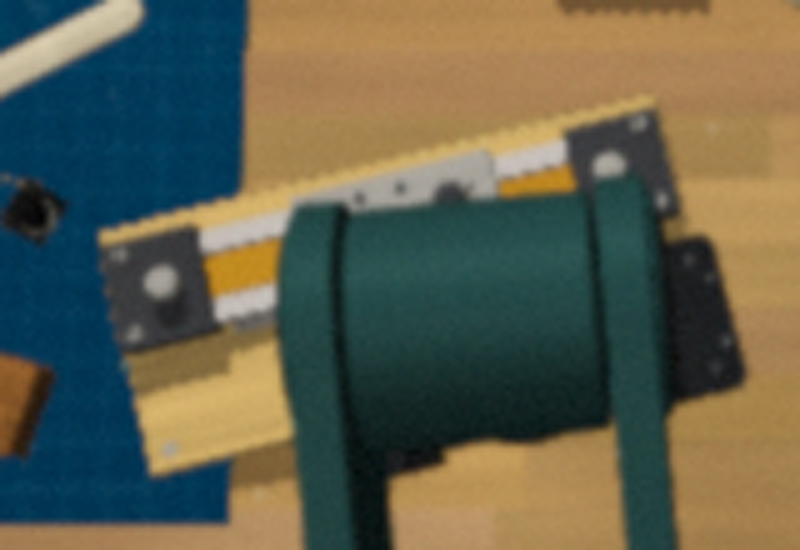

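View pics/side9.png

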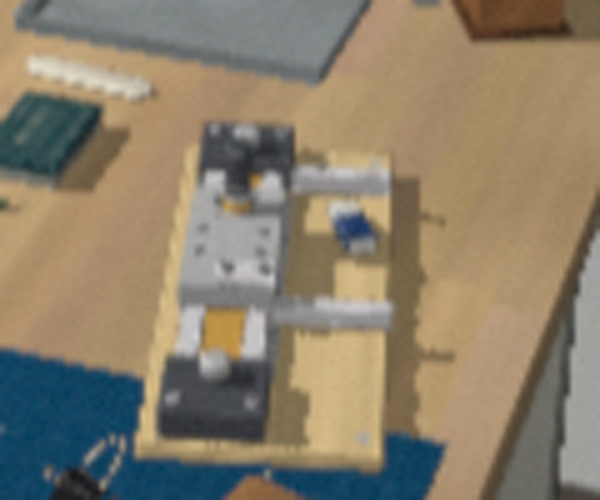

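View pics/wrist9.png

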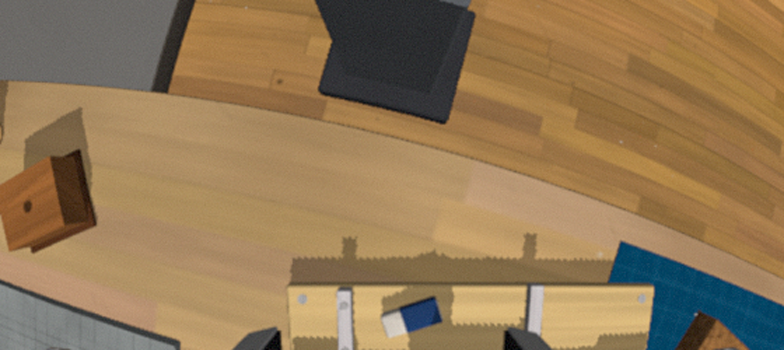

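The side view shows the pin upright in the bush at about (238,190), with its flange at the brass collar and the eraser where it was. I'll make one check of the knob height before handing in.

Run:
```python
from slide import *
robot.goto([.5533,.1662,.25],q);robot.hold(.2)
s=robot.read_state();print(s['t'],s['ee_pos'])
p,d=robot.camera('wrist')
cv2.imwrite('pics/wA.png',cv2.resize(p[100:270,160:400],None,fx=3,fy=3,interpolation=cv2.INTER_CUBIC))
u=wproj(s,[.5533,.1662,.103]);print(u)
for dv in range(-6,7,3):
  for du in (-3,0,3):
    uv=(int(round(u[0]))+du,int(round(u[1]))+dv);dd=d[uv[1],uv[0]]
    o,r=wray(s,uv);ax=wcam(s)[:3,2];print(uv,np.round((o+r*dd/(r@ax))*1e3,1))
```

```text
26.225 [0.55237898 0.16549084 0.25024594]
[280.27436146 201.80502182]
(277, 196) [548.7 161.6 100.6]
(280, 196) [547.9 164.5 100.9]
(283, 196) [547.1 167.5 101.5]
(277, 199) [551.7 162.3 101. ]
(280, 199) [551.  165.3 100.7]
(283, 199) [550.1 168.3 101.6]
(277, 202) [554.7 163.1 101.2]
(280, 202) [553.8 166.  101.9]
(283, 202) [553.2 169.1 101.1]
(277, 205) [557.5 163.8 102.1]
(280, 205) [557.1 166.9 100.4]
(283, 205) [556.  169.8 102.1]
(277, 208) [561.  164.7 100.3]
(280, 208) [560.  167.6 101.6]
(283, 208) [559.2 170.6 101.6]
```

View pics/wA.png

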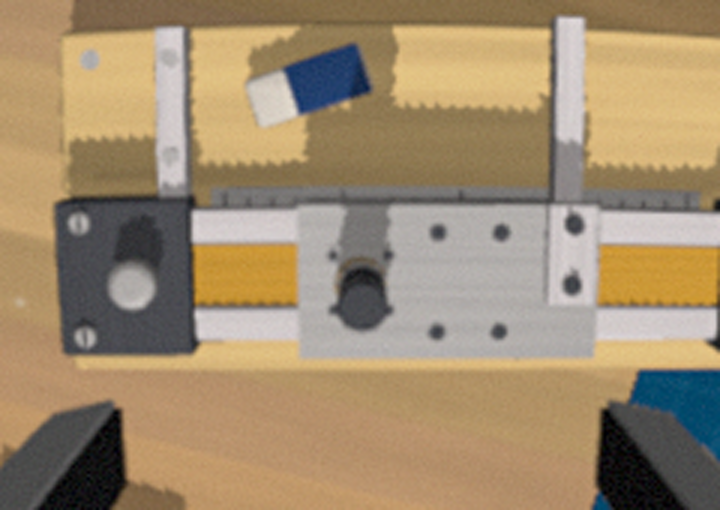

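The knob top reads about 101 mm. Fully home would be 103 mm, so this agrees within the 2 mm calibration. The pin is upright and nothing touches it, so I'm handing in.

Run:
```python
from station import robot
print(robot.read_state()['t']);robot.close_job()
```

```text
26.275
the job is handed in; nothing more can be done
```

The gauge is set. I took the pin from its stand, put it into the guide bush and slid the stop about 35 mm with the tip pressed on the strip at about 5 N, until it dropped into the hidden hole. I then pushed the pin home, let go, backed off and handed in at 26.3 s. The job gives no verdict, so what follows is my own reading.

- **Seating:** the tip reached the strip with the tool at 80.3 mm, and the pin stopped hard at 68.4 mm. That is 11.9 mm down the hole, against 12 mm for fully home. I did not tug-test the lock.
- **Forces:** readings on the pin, taken after each short step, stayed at about 8 N down and 5 N sideways at most.
- **Last pictures:** the pin stands upright in the bush with its flange on the collar, and the eraser looks unmoved. I did not measure the other small things again, but nothing came near them.
- **Disagreement:** the depth camera put the knob top at about 101 mm, where fully home would give 103 mm. That is within the stated 2 mm calibration, and I trusted the contact height instead.

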